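# Fit the reamer and switch on the citrus juicer

## Robot

A 6-joint arm with a two-finger parallel gripper is mounted at the origin on the work surface. World frame = base frame: x ahead of the robot, y to its left, z up, the work surface at z = 0. Lengths are in m, angles in rad, forces in N, time in s.
With the tool pointing down it reaches from about 0.275 to 0.75 m from the base axis. Payload 10.2 kg.
Tool frame: the origin (TCP) lies between the finger pads; the fingertips stand 25 mm ahead of it and the grasp point (between the pads) lies 6 mm ahead of it; z points along the fingers, y is the line along which they close (so a half turn about z gives the same grasp; the last joint's range is limited). The gripper opens to 85 mm and grips with 20 to 120 N. Pads are 22 mm wide; open, the fingers measure 114 mm over their backs; the gripper's body (76 mm by 85 mm) begins 54 mm behind the grasp point. The pads swing forward as they close: fully open they stand 13 mm farther back than shut.
Start: joints at [-0.223, 0.313, 1.498, -0, 1.331, -0.223], TCP at [0.525, -0, 0.256] pointing down, gripper open.
Joint ranges: [-2.94, 2.94], [-0.97, 2.17], [0.19, 2.56], [-1.23, 4.37], [0.02, 3.11], [-2.88, 2.88]. Speed limits (rad/s): [2.39, 2.39, 3.01, 3.14, 3.14, 3.14].

## Interface

Orientations are given as a rotation vector (axis times angle).
In Python, from rig import bot, viewer, finish_job gives the robot as it stands. The module is installed in compiled form; this text tells all that it offers.
- The arm moves only by the tool servo_tool, never from a script. Its argument "motion" is one flat list of numbers, 5 for each row, row after row: the finger opening in cm, from 0 to 8.54, then the shift along the tool's x, y, z in cm, then the turn about the tool's z in rad. A call has exactly 5 rows; each row is the pose to reach, as a shift and turn from the pose commanded when the call began, along the tool's axes at that moment; what a row does not reach only later rows make up. A row lasts 1/10 s, in which the tool goes at most 50 mm and 8.59 degrees, less where a joint would pass 70% of its speed; a pose out of reach is approached as far as the arm can. A call with a gripper value outside its range is refused whole. The fingers move at their own pace and stop on an object; "grip_force" is the grip in N (left out, the last holds). Time passes only in rows, so rows that repeat a pose let the fingers close, or fill a call up. It gives the time, the measured TCP pose, the force, the opening and the grip force at its end, in the units of the state.
- bot.read_state(): the state, without advancing time (a new reading comes with each control period).
- viewer.read_camera(name): name is "scene" or "side" or "wrist"; returns a dict with "color" (480x640x3 uint8, red, green, blue), "range_z" (480x640 float32, m along the optical axis (not along the pixel's ray), 0 where there is no reading), "vertical_fov" (degrees; the focal length in pixels is half the picture's height over the tangent of half this angle, whatever the lens; pixels are square), "cx", "cy" (the principal point, pixels), "R" (3x3) and "t" (3): a world point X has camera coordinates R X + t. Camera axes: x right, y down, z forward; pixel columns grow to the right and rows downward; lengths in m; the calibration is good to about 2 mm. A picture is of the moment at which its call begins.
- finish_job(): hands the job in; it is judged then, once.
The state is a dict: "clock": time; "joints": joint angles; "qd": joint speeds; "joint_efforts": joint torques, N m; "position": TCP position; "tcp_rot": TCP orientation; "force": force on the tool from outside, world axes, zero at the start; "moment": the same for the moment, N m; "finger_gap": finger opening in m; "finger_force": force on a finger pad.
Only numpy, scipy, OpenCV 4.12 (cv2) and the standard library are available. Lean on these libraries where they do the work, as an engineer would, in place of code of your own. Each camera call takes 0.05 s, during which the arm holds its last target. There are 200 camera calls.

## Task

Get the citrus juicer ready to work: fit the loose green reamer on the drive spindle in the juicer's bowl, feeling it round until it drops fully home over the cross-pin, and let go of it. Then switch the juicer on with one fingertip push on the raised half of its red rocker switch, so that it snaps over and stays. Force nothing (keep every push on the machine under 25 newtons), do not let the rocker spring back, and leave the other things on the table where they are.

Things in the scene. Friction and masses are not known exactly. Their poses are not given: they have to be found in the camera images.
- juicer: the citrus juicer, fixed on the table: white housing, open steel bowl on top. Origin on the table under the bowl's axis, z up, -x towards the switch end, +y towards the spout. Housing x -178 to +98 mm, y +-85 mm, flat top at z = 120 mm. Bowl: inside radius 63 mm at its floor (z = 126 mm), outside 76 mm at its rim (z = 175 mm). Spout: out to y = 131 mm, z = 113 to 142 mm, the jug under it
- drive_seat (a point): top of the flat drive collar (radius 22 mm) in the bowl, on its axis, z up; the fitted reamer's foot rests here. A round cross-pin 40 mm long, 7 mm thick lies across the collar through the axis, at an unknown angle; a pilot shaft of 12 mm diameter rises 34 mm, its last 10 mm tapering to 4 mm. Collar, pin and shaft give 2 mm downwards on a spring (5 N, then 2 N/mm); they turn only above 0.12 N m
- reamer_mid (a point): the loose green fluted reamer, standing upright: a dome 56 mm across, 68 mm high, 60 to 130 g, its sides upright up to 40 mm from the foot, rounded above. This point is on its axis, half-way up (34 mm above the foot); z along its axis, up, x along one of the slots in its underside
- reamer_foot (a point): centre of the reamer's foot. Underneath: a bore of 14.4 mm for the pilot shaft (from 9 to 40 mm above the foot) and six slots 60 degrees apart, 10 mm wide, 8 mm deep, for the cross-pin. With no slot in line with the pin it stands on the pin, 7 mm too high; with a slot in line within about 5 degrees it goes down to the collar
- rocker (a joint): the red rocker switch on the housing's top before the bowl, rad: 0 off, 0.32 on; an over-centre spring throws it to the nearer end, tipping point 0.16. Off: the half nearer the bowl stands up by 0.32 rad. Pushing that half down near its outer edge takes about 8 N at first, less farther down, more nearer the pivot; at the end of its travel it is rigid
- rocker_pivot (a point): the rocker's pivot, in the middle of its paddle (42 mm long along the juicer's x, 28 mm wide along y); the pivot line lies level along the juicer's y. Off: the outer edge of the raised half is 6.5 mm above this point. On: that half lies level at this point's height, 3.5 mm above the black bezel round it, and the other half is raised. Axes as the juicer's
- rocker_press (a point): point on the upper face of the rocker's half nearer the bowl (the half with the white dot), on the middle line, 18 mm from the pivot and 3 mm from the outer edge; moves with the rocker
- jug: bystander: glass jug with a handle under the spout, 84 mm across, 98 mm high; origin at the centre of its foot
- tumbler: bystander: clear tumbler, 68 mm across, 90 mm high; origin at its foot
- orange_half: bystander: half an orange, cut side down, 75 mm across, 37 mm high; origin at its foot
- sauce: bystander: red sauce bottle, 56 mm across, 190 mm high; origin at its foot
- tub: bystander: white pot, 110 mm across, 70 mm high; origin at its foot
- mill: bystander: dark wooden pepper mill, 56 mm across, 150 mm high; origin at its foot
Things that resemble listed ones, but are neither listed nor needed, are in the scene too. What is meant by the part that bears reamer_mid is not black or blue, and is the smaller of those in its own colour.

How it is judged:
By the outcome, as a careful person would: the job done as asked, in the order asked, and still so for the second after the job is handed in, with the robot touching nothing.
It also fails if it takes over 72 s, if anything falls off the work surface, if the arm or the gripper's body presses on something with over 40 N, if the wrist force passes 120 N, or if a joint passes its speed limit or range.

## Working session

There is one attempt and no reset: what is moved stays moved. The work goes in short steps, Python scripts to look and compute and a tool call to move; the robot and the scene stay as the last step left them, time stands still between calls to the robot, and variables do not carry over. Pictures are saved under pics/ and viewed, at most 10 in all, crops included, and the job is handed in when it is done.

Besides the shell and the picture viewer there is one more tool, called after "Emit:" as a command line: name --argument value ..., lists and objects as JSON in quotes. servo_tool: Moves the arm, as the interface text tells. Its arguments: {"type":"object","properties":{"motion":{"type":"array","items":{"type":"number"}},"grip_force":{"type":"number"}},"required":["motion"]}

```bash
mkdir -p pics; cat > h.py <<'E'
import numpy as np, cv2
from rig import bot, viewer
def cam(n):
    c=viewer.read_camera(n); c['f']=240/np.tan(np.radians(c['vertical_fov'])/2); np.savez('last_%s.npz'%n,**c); return c
def load(n): return dict(np.load('last_%s.npz'%n))
def W(c,u,v,z=None):
    z=c['range_z'][int(v),int(u)] if z is None else z
    p=np.array([(u-c['cx'])/c['f']*z,(v-c['cy'])/c['f']*z,z]); return c['R'].T@(p-c['t'])
def cloud(c):
    v,u=np.mgrid[0:480,0:640]; z=c['range_z']; P=np.stack([(u-c['cx'])/c['f']*z,(v-c['cy'])/c['f']*z,z],-1)
    return (P-c['t'])@c['R']
def proj(c,X):
    p=c['R']@np.array(X)+c['t']; return p[:2]/p[2]*c['f']+[c['cx'],c['cy']]
def save(n,img): cv2.imwrite('pics/'+n,img[...,::-1])
E
python3 - <<'E'
from h import *
a=cam('scene');b=cam('side')
save('a.png',a['color']);save('b.png',b['color'])
print(bot.read_state()['position'],bot.read_state()['tcp_rot'])
E
```

```text
[5.24801220e-01 4.67607473e-05 2.55794665e-01] [-2.22072338e+00 -2.22075463e+00  1.01913165e-03]
```

View pics/a.png

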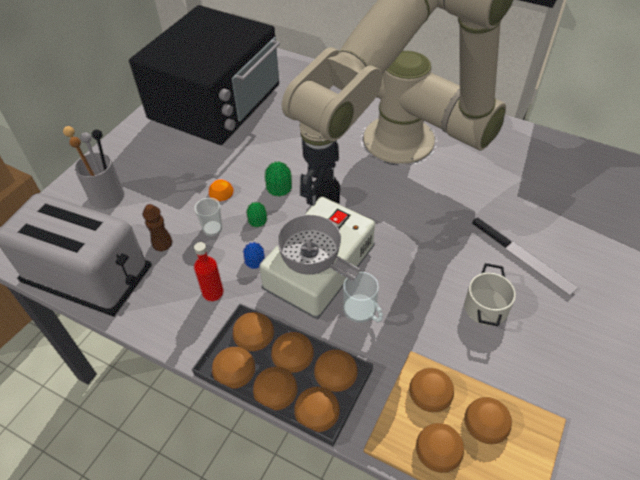

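View pics/b.png

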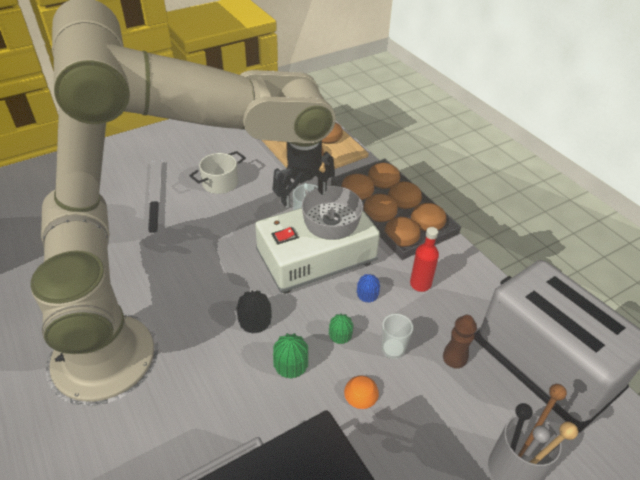

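Candidates: the large green (scene 278,179 / side 290,355), small green (257,214 / 341,328), blue (254,255 / 368,288) and black (side 254,311). The small green one fits: it is green and the smaller of the two. Next I measure it along with the juicer, and confirm in a crop.

```bash
python3 - <<'E'
from h import *
for n,boxes in (('scene',{'small':(243,198,270,230),'big':(262,160,295,198),'rock':(325,205,352,228)}),('side',{'small':(325,310,357,347),'big':(270,330,312,380),'rock':(270,225,300,245)})):
    c=load(n);P=cloud(c);h=cv2.cvtColor(c['color'],cv2.COLOR_RGB2HSV)
    for k,(x0,y0,x1,y1) in boxes.items():
        s=np.s_[y0:y1,x0:x1];H=h[s]
        m=(H[...,1]>120)&((abs(H[...,0].astype(int)-65)<20) if k!='rock' else ((H[...,0]<8)|(H[...,0]>172)))
        p=P[s][m&(c['range_z'][s]>0)]
        print(n,k,len(p),np.percentile(p,[2,50,98],axis=0).round(3).tolist())
        if k!='rock':
            q=p[(p[:,2]>.012)&(p[:,2]<.038)]
            A=np.c_[2*q[:,:2],np.ones(len(q))];r=np.linalg.lstsq(A,(q[:,:2]**2).sum(1),rcond=None)[0];print('  circ',r[:2].round(4),np.sqrt(r[2]+r[0]**2+r[1]**2).round(4))
    # bowl rim points
    q=P[(P[...,2]>.165)&(P[...,2]<.182)&(c['range_z']>0)&(np.hypot(P[...,0]-.55,P[...,1])<.25)]
    print(n,'rim',len(q),np.percentile(q,[2,50,98],axis=0).round(3).tolist())
    # housing top
    q=P[(abs(P[...,2]-.120)<.004)&(c['range_z']>0)]
    q=q[np.hypot(q[:,0]-.55,q[:,1])<.3]
    print(n,'top',len(q),cv2.minAreaRect((q[:,:2]*1000).astype(np.float32)))
c=load('side'); save('c.png',np.hstack([cv2.resize(c['color'][285:385,230:390],(480,300),interpolation=cv2.INTER_CUBIC),cv2.resize(c['color'][180:290,250:350],(273,300),interpolation=cv2.INTER_CUBIC)]))
E
```

```text
scene small 365 [[0.487, -0.229, 0.006], [0.512, -0.207, 0.044], [0.527, -0.191, 0.066]]
  circ [ 0.5032 -0.2145] 0.0215
scene big 698 [[0.345, -0.25, 0.005], [0.379, -0.215, 0.059], [0.398, -0.192, 0.095]]
  circ [ 0.3628 -0.2273] 0.0336
scene rock 138 [[0.463, 0.014, 0.121], [0.484, 0.031, 0.128], [0.51, 0.044, 0.136]]
scene rim 495 [[0.541, -0.057, 0.165], [0.607, 0.013, 0.172], [0.689, 0.09, 0.178]]
scene top 2671 ((636.5423583984375, 2.732757568359375), (256.5875549316406, 429.82318115234375), 64.6087646484375)
side small 308 [[0.471, -0.243, 0.014], [0.485, -0.228, 0.053], [0.506, -0.207, 0.069]]
  circ [ 0.4899 -0.2235] 0.0183
side big 720 [[0.32, -0.266, 0.018], [0.342, -0.245, 0.075], [0.373, -0.214, 0.097]]
  circ [ 0.3511 -0.2353] 0.0298
side rock 153 [[0.465, 0.014, 0.124], [0.483, 0.026, 0.129], [0.504, 0.043, 0.135]]
side rim 490 [[0.538, -0.059, 0.165], [0.612, 0.018, 0.172], [0.686, 0.089, 0.179]]
side top 2617 ((577.6002197265625, -59.002105712890625), (279.3045349121094, 393.0048828125), 13.86518669128418)
```

View pics/c.png

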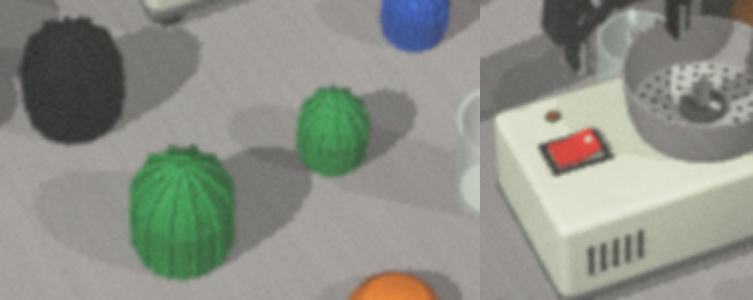

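The crop confirms it: of the two greens, the one at crop (333,130), side (341,328), is the smaller and 68 mm high. The blue and black ones are ruled out by colour. Bowl axis is about (0.613, 0.016) and the rocker about (0.485, 0.029). I go above the reamer.

Emit:
servo_tool --motion '[8.5, -4.4, -0.6, 0, 0, 8.5, -8.8, -1.2, 0, 0, 8.5, -13.2, -1.8, 0, 0, 8.5, -17.6, -2.4, 0, 0, 8.5, -21.7, -2.8, 0, 0]' --grip_force 30

```text
clock: 0.6
position: [0.4963, -0.2188, 0.2561]
tcp_rot: [-2.221, -2.221, 0.0]
force: [1.0, 0.6, -0.7]
finger_gap: 0.0852
finger_force: 0.0
```

Emit:
servo_tool --motion '[8.5, 0, 0, 1, 0, 8.5, 0, 0, 2, 0, 8.5, 0, 0, 3, 0, 8.5, 0, 0, 3, 0, 8.5, 0, 0, 3, 0]'

```text
clock: 1.1
position: [0.4972, -0.2162, 0.2263]
tcp_rot: [-2.22, -2.223, -0.0]
force: [0.6, -0.2, 1.0]
finger_gap: 0.0848
finger_force: 0.0
```

```bash
python3 - <<'E'
from h import *
c=cam('wrist');s=bot.read_state();print(s['clock'],s['position'],s['tcp_rot'],s['force'])
P=cloud(c);h=cv2.cvtColor(c['color'],cv2.COLOR_RGB2HSV)
m=(h[...,1]>110)&(abs(h[...,0].astype(int)-65)<20)&(c['range_z']>0)&(np.hypot(P[...,0]-.497,P[...,1]+.217)<.06)
p=P[m];print(len(p),np.percentile(p,[1,50,99],axis=0).round(4).tolist())
print(-c['R'].T@c['t'])
for z in (.01,.03,.05):
  q=p[abs(p[:,2]-z)<.01]; 
  if len(q)>20: print(z,len(q),np.percentile(q,[1,99],axis=0).round(4).tolist(),cv2.minEnclosingCircle((q[:,:2]*1000).astype(np.float32)))
save('d.png',c['color'])
E
```

```text
1.15 [ 0.49730292 -0.21640637  0.22663349] [2.21990995e+00 2.22232719e+00 1.87101983e-04] [ 0.3116877  -0.19956888  0.10556675]
3885 [[0.4734, -0.239, 0.0169], [0.4973, -0.2119, 0.0549], [0.5216, -0.1929, 0.0685]]
[ 0.4973824  -0.14177535  0.34455094]
0.01 68 [[0.4752, -0.2048, 0.0109], [0.5198, -0.1919, 0.0198]] ((497.3423767089844, -204.01019287109375), 22.51959228515625)
0.03 452 [[0.4721, -0.2437, 0.0214], [0.523, -0.1909, 0.0399]] ((497.8907775878906, -217.8854217529297), 27.231128692626953)
0.05 2162 [[0.4738, -0.2391, 0.0403], [0.5215, -0.1938, 0.0598]] ((497.3199462890625, -216.8876495361328), 26.622196197509766)
```

View pics/d.png

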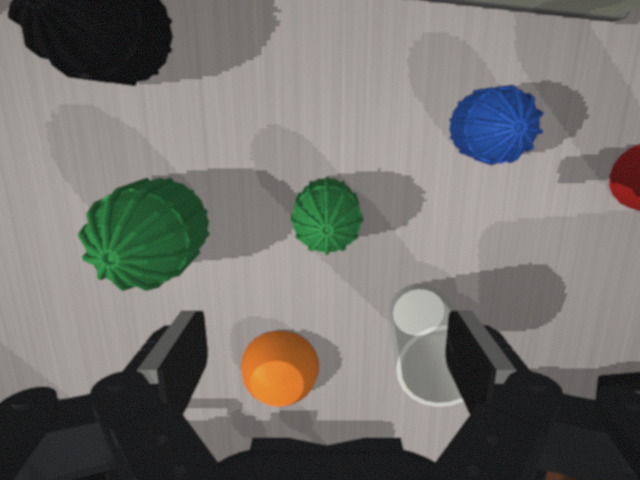

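The wrist view puts the reamer centre at (0.4975, -0.217), nearly under the TCP. The clear tumbler (around 430,350) is near one gripper corner, so I check that clearance.

```bash
python3 - <<'E'
from h import *
def plane(c,u,v,z):
    o=-c['R'].T@c['t'];d=c['R'].T@np.array([(u-c['cx'])/c['f'],(v-c['cy'])/c['f'],1]);return o+d*(z-o[2])/d[2]
w,s,a=load('wrist'),load('side'),load('scene')
print('wrist foot',plane(w,418,312,0),'rim',plane(w,440,365,.09))
print('side rim',plane(s,398,325,.09),'scene rim',plane(a,208,206,.09))
print(plane(w,280,355,.02))
E
```

```text
wrist foot [ 0.58255573 -0.31714375  0.        ] rim [ 0.5787921  -0.31304064  0.09      ]
side rim [ 0.58232561 -0.31315328  0.09      ] scene rim [ 0.5792006  -0.31075001  0.09      ]
[ 0.45606048 -0.35011461  0.02      ]
```

The tumbler at (0.58, -0.313) is clear. Descending.

Emit:
servo_tool --motion '[8.5, -0.05, 0, 4, 0, 8.5, -0.05, 0, 8, 0, 8.5, -0.05, 0, 12, 0, 8.5, -0.05, 0, 16, 0, 8.5, -0.05, 0, 19, 0]'

```text
clock: 1.65
position: [0.4968, -0.2169, 0.0346]
tcp_rot: [-2.22, -2.221, 0.0]
force: [1.7, -0.1, -1.1]
finger_gap: 0.0852
finger_force: 0.0
```

Emit:
servo_tool --motion '[8.5, 0, 0, 0, 0, 5, 0, 0, 0, 0, 5, 0, 0, 0, 0, 5, 0, 0, 0, 0, 5, 0, 0, 0, 0]'

```text
clock: 2.15
position: [0.4981, -0.2181, 0.0385]
tcp_rot: [2.218, 2.219, 0.001]
force: [-0.4, 0.4, 7.1]
finger_gap: 0.0556
finger_force: 32.5
```

Emit:
servo_tool --motion '[5, 0, 0, 0, 0, 5, 0, 0, 0, 0, 5, 0, 0, -1, 0, 5, 0, 0, -2, 0, 5, 0, 0, -4, 0]'

```text
clock: 2.65
position: [0.4966, -0.2172, 0.0769]
tcp_rot: [-2.221, -2.221, 0.0]
force: [1.0, 0.1, -1.1]
finger_gap: 0.055
finger_force: 32.4
```

The grip is good: it lifted about 100 g. I rise and go short of the bowl to look at it with the wrist camera.

Emit:
servo_tool --motion '[5, 0, 0, -4, 0, 5, 0, 0, -8, 0, 5, 0, 0, -12, 0, 5, 0, 0, -16, 0, 5, 0, 0, -20.5, 0]'

```text
clock: 3.15
position: [0.4964, -0.217, 0.2838]
tcp_rot: [2.221, 2.221, 0.0]
force: [1.0, 0.2, -1.0]
finger_gap: 0.0556
finger_force: 32.4
```

Emit:
servo_tool --motion '[5, 3, 2.5, 0, 0, 5, 6, 5, 0, 0, 5, 9, 7.5, 0, 0, 5, 12, 10, 0, 0, 5, 14.7, 11.6, 0, 0]'

```text
clock: 3.65
position: [0.6138, -0.0688, 0.2822]
tcp_rot: [2.22, 2.222, 0.001]
force: [1.2, 0.5, -0.5]
finger_gap: 0.0552
finger_force: 32.4
```

Emit:
servo_tool --motion '[5, 0, 0, 0, 0, 5, 0, 0, 0, 0, 5, 0, 0, 0, 0, 5, 0, 0, 0, 0, 5, 0, 0, 0, 0]'

```text
clock: 4.15
position: [0.6127, -0.0712, 0.2816]
tcp_rot: [2.223, 2.22, 0.0]
force: [-0.3, 0.3, -1.3]
finger_gap: 0.0552
finger_force: 32.4
```

```bash
python3 - <<'E'
from h import *
c=cam('wrist');s=bot.read_state();print(s['clock'],s['position'],s['tcp_rot'],s['force'],s['moment'],s['finger_gap'])
print(-c['R'].T@c['t'], proj(c,[.613,.016,.16]))
save('e.png',c['color'])
E
```

```text
4.2 [ 0.6127717  -0.071146    0.28151278] [2.22243691e+00 2.22020043e+00 3.16342332e-05] [0.32900525 0.0939638  0.40246442] [ 0.02138786 -0.0132465   0.02750495] 0.0554520726689326
[0.61300797 0.00316056 0.39982535] [326.17389146  89.00543989]
```

View pics/e.png

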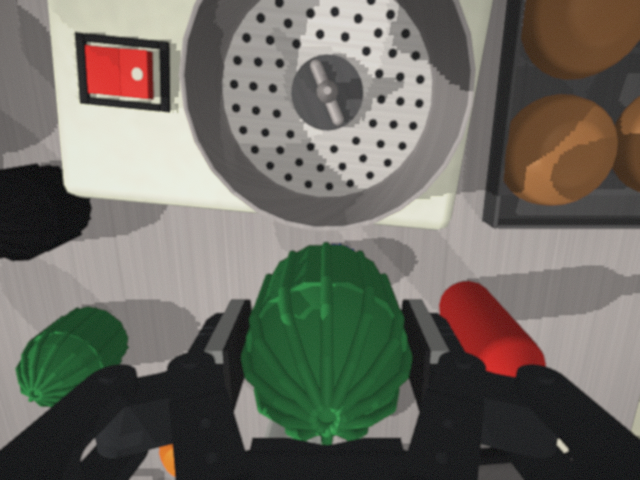

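Bowl view: collar disc centre about (327,92), shaft tip about (326,90), pin from about (314,62) to (340,122). The rocker is at about (80–152, 43–98) with the white dot at (137,73). Converting to world coordinates.

```bash
python3 - <<'E'
from h import *
c=load('wrist');P=cloud(c)
for k,(u,v) in dict(tip=(327,90),collarL=(299,95),collarR=(356,90),pin1=(316,66),pin2=(338,119),dot=(137,73),rk_out=(150,74),rk_mid=(120,70),rk_far=(88,68),bez=(166,75),top=(180,150)).items(): print(k,P[v,u].round(4))
# rim circle, floor hits
m=(c['range_z']>0)&(abs(P[...,2]-.174)<.0025)&(np.hypot(P[...,0]-.613,P[...,1]-.016)<.1);m[230:]=0
q=P[m];A=np.c_[2*q[:,:2],np.ones(len(q))];r=np.linalg.lstsq(A,(q[:,:2]**2).sum(1),rcond=None)[0];print('rim',r[:2],np.sqrt(r[2]+r[0]**2+r[1]**2),len(q))
# dark collar region
g=c['color'].astype(int).sum(-1)/3
zz=P[50:135,285:370,2];print(np.percentile(zz,[5,50,95]))
h=cv2.cvtColor(c['color'],cv2.COLOR_RGB2HSV);m=(h[...,1]>150)&((h[...,0]<8)|(h[...,0]>172));m[130:]=0;m[:,200:]=0
v,u=np.nonzero(m);q=P[v,u];print('rocker rect',cv2.minAreaRect((q[:,:2]*1000).astype(np.float32)),q.mean(0))
big=cv2.resize(c['color'][45:140,280:375],(570,570),interpolation=cv2.INTER_CUBIC);save('f.png',big)
E
```

```text
tip [0.6134 0.0151 0.168 ]
collarL [0.5965 0.0139 0.1361]
collarR [0.631  0.0167 0.1354]
pin1 [0.6071 0.0295 0.1422]
pin2 [ 0.6201 -0.      0.1422]
dot [0.4992 0.0265 0.134 ]
rk_out [0.5061 0.0261 0.1319]
rk_mid [0.4861 0.0288 0.1273]
rk_far [0.4674 0.0298 0.1288]
bez [0.5133 0.0261 0.1251]
top [ 0.5156 -0.0201  0.1204]
rim [0.61361652 0.01515193] 0.07336519832134161 4807
[0.12699151 0.13407419 0.15942555]
rocker rect ((538.343017578125, 23.630273818969727), (28.507972717285156, 152.19314575195312), 85.2781982421875) [0.48604136 0.02764023 0.1309613 ]
```

View pics/f.png

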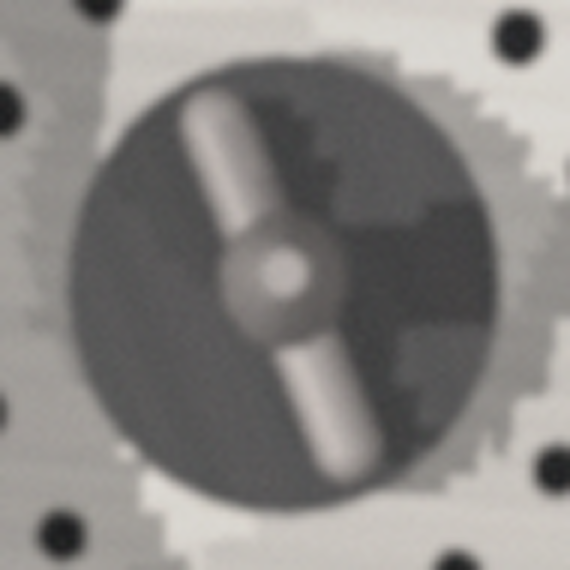

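The collar top is at z = 0.1355, the pin top at 0.1425, and the axis at (0.6135, 0.0152). The crop shows the pin from (205,95) to (352,475), a yaw of about 112°. These fit the given sizes (pin 7 mm, tip 34 mm up). Going over the axis and down.

Emit:
servo_tool --motion '[5, 3, 0.07, 0, 0, 5, 6, 0.07, 0, 0, 5, 8.57, 0.07, 0, 0, 5, 8.57, 0.07, 0, 0, 5, 8.57, 0.07, 2, 0]'

```text
clock: 4.7
position: [0.6145, 0.0151, 0.2636]
tcp_rot: [2.217, 2.219, 0.004]
force: [0.2, -0.3, -0.5]
finger_gap: 0.0553
finger_force: 32.5
```

Emit:
servo_tool --motion '[5, 0, 0, 2, 0, 5, 0, 0, 4, 0, 5, 0, 0, 5.5, 0, 5, 0, 0, 5.5, 0, 5, 0, 0, 5.5, 0]'

```text
clock: 5.2
position: [0.6139, 0.0145, 0.2069]
tcp_rot: [2.222, 2.22, 0.0]
force: [-0.6, 0.4, -0.6]
finger_gap: 0.0553
finger_force: 32.4
```

Emit:
servo_tool --motion '[5, 0, 0, 0.5, 0, 5, 0, 0, 1, 0, 5, 0, 0, 1.3, 0, 5, 0, 0, 1.5, 0, 5, 0, 0, 1.5, 0]'

```text
clock: 5.7
position: [0.6136, 0.0152, 0.1911]
tcp_rot: [-2.221, -2.221, 0.0]
force: [-0.3, 0.7, -0.9]
finger_gap: 0.0553
finger_force: 32.4
```

```bash
python3 - <<'E'
from h import *
s=bot.read_state();print(s)
E
```

```text
{'clock': 5.7, 'joints': array([-1.65832371e-01,  5.60456199e-01,  1.30211267e+00, -9.97071796e-06,
        1.27936391e+00, -1.65871367e-01]), 'qd': array([-0.00051572, -0.0045394 , -0.00739663,  0.00022964,  0.00447781,
        0.00040397]), 'joint_efforts': array([-1.33789153e-02, -5.22802448e+01, -2.57589591e+01, -1.92991531e-03,
       -4.81864647e-02, -4.14921833e-04]), 'position': array([0.61363967, 0.01521092, 0.19106121]), 'tcp_rot': array([-2.22120308e+00, -2.22129607e+00,  3.22414866e-04]), 'force': array([-0.26025647,  0.70630909, -0.88487021]), 'moment': array([ 0.01528778, -0.00227739,  0.0489882 ]), 'finger_force': 32.429011354797694, 'finger_gap': 0.05525943335776744}
```

No force so far. I go down until it stands on the pin.

Emit:
servo_tool --motion '[5, 0, 0, 0.2, 0, 5, 0, 0, 0.4, 0, 5, 0, 0, 0.6, 0, 5, 0, 0, 0.8, 0, 5, 0, 0, 0.8, 0]'

```text
clock: 6.2
position: [0.6136, 0.0152, 0.1829]
tcp_rot: [-2.221, -2.221, 0.001]
force: [0.2, -0.5, -0.7]
finger_gap: 0.0552
finger_force: 32.4
```

Emit:
servo_tool --motion '[5, 0, 0, 0.1, 0, 5, 0, 0, 0.2, 0, 5, 0, 0, 0.3, 0, 5, 0, 0, 0.3, 0, 5, 0, 0, 0.3, 0]'

```text
clock: 6.7
position: [0.6137, 0.0152, 0.1803]
tcp_rot: [2.221, 2.221, 0.0]
force: [0.1, 0.3, -1.4]
finger_gap: 0.0553
finger_force: 32.4
```

Emit:
servo_tool --motion '[5, 0, 0, 0.1, 0, 5, 0, 0, 0.2, 0, 5, 0, 0, 0.2, 0, 5, 0, 0, 0.2, 0, 5, 0, 0, 0.2, 0]'

```text
clock: 7.2
position: [0.6137, 0.0152, 0.1783]
tcp_rot: [2.221, 2.221, 0.0]
force: [-0.6, 0.2, -0.8]
finger_gap: 0.0557
finger_force: 32.4
```

Emit:
servo_tool --motion '[5, 0, 0, 0.05, 0, 5, 0, 0, 0.1, 0, 5, 0, 0, 0.1, 0, 5, 0, 0, 0.1, 0, 5, 0, 0, 0.1, 0]'

```text
clock: 7.7
position: [0.6138, 0.0152, 0.1773]
tcp_rot: [2.221, 2.221, 0.0]
force: [1.0, 0.3, -0.2]
finger_gap: 0.0554
finger_force: 32.4
```

Emit:
servo_tool --motion '[5, 0, 0, 0.05, 0, 5, 0, 0, 0.1, 0, 5, 0, 0, 0.15, 0, 5, 0, 0, 0.15, 0, 5, 0, 0, 0.15, 0]'

```text
clock: 8.2
position: [0.6139, 0.0152, 0.176]
tcp_rot: [2.221, 2.221, 0.001]
force: [1.3, 0.8, 0.6]
finger_gap: 0.0553
finger_force: 32.7
```

Emit:
servo_tool --motion '[5, 0, 0, 0.05, 0, 5, 0, 0, 0.1, 0, 5, 0, 0, 0.1, 0, 5, 0, 0, 0.1, 0, 5, 0, 0, 0.1, 0]'

```text
clock: 8.7
position: [0.6139, 0.0152, 0.1749]
tcp_rot: [2.221, 2.221, 0.001]
force: [1.8, 1.2, 1.4]
finger_gap: 0.0554
finger_force: 32.8
```

Contact begins at about 0.1755. I press a little more.

Emit:
servo_tool --motion '[5, 0, 0, 0.05, 0, 5, 0, 0, 0.1, 0, 5, 0, 0, 0.1, 0, 5, 0, 0, 0.1, 0, 5, 0, 0, 0.1, 0]'

```text
clock: 9.2
position: [0.6138, 0.0152, 0.1737]
tcp_rot: [2.221, 2.221, 0.0]
force: [4.1, 1.9, 1.0]
finger_gap: 0.0557
finger_force: 32.8
```

```bash
python3 - <<'E'
from h import *
s=bot.read_state();print(s['position'],s['force'],s['moment'],s['joints'][5])
c=cam('side');print(proj(c,[.6135,.015,.2]));u,v=proj(c,[.6135,.015,.19]).astype(int);save('g.png',cv2.resize(c['color'][v-50:v+50,u-65:u+65],(780,600),interpolation=cv2.INTER_CUBIC))
E
```

```text
[0.61379103 0.01521989 0.17374114] [4.10509845 1.85553521 0.98408969] [ 0.31558391 -0.70428715 -0.08470216] -0.16587020356498686
[332.60646545 197.70995729]
```

The lateral force (4.1, 1.9) is square to the pin (112°), so the pin's flank is bearing on a slot edge or the bore is off centre. I yield to it by 1 mm.

Emit:
servo_tool --motion '[5, 0.02, 0.05, 0, 0, 5, 0.04, 0.1, 0, 0, 5, 0.04, 0.1, 0, 0, 5, 0.04, 0.1, 0, 0, 5, 0.04, 0.1, 0, 0]'

```text
clock: 9.75
position: [0.6142, 0.0154, 0.1735]
tcp_rot: [-2.221, -2.221, 0.002]
force: [-4.1, -1.0, 2.0]
finger_gap: 0.0554
finger_force: 32.8
```

```bash
python3 - <<'E'
from h import *
s=bot.read_state();print(s['position'],s['force'],s['moment'],s['finger_gap'])
E
```

```text
[0.61419512 0.01541075 0.1734757 ] [-4.06556121 -0.98790568  2.00547832] [-0.30336629  0.61460212 -0.126332  ] 0.05541932112654434
```

It is laterally constrained now. I re-centre half-way, yield to the negative Mz (a positive turn about the tool's z), and watch.

Emit:
servo_tool --motion '[5, -0.02, -0.05, 0, 0, 5, -0.02, -0.05, 0, 0.03, 5, -0.02, -0.05, 0, 0.06, 5, -0.02, -0.05, 0, 0.06, 5, -0.02, -0.05, 0, 0.06]'

```text
clock: 10.25
position: [0.6142, 0.0155, 0.1737]
tcp_rot: [-2.286, -2.154, -0.0]
force: [1.0, 0.1, -1.2]
finger_gap: 0.0555
finger_force: 32.5
```

```bash
python3 - <<'E'
from h import *
s=bot.read_state();print(s['position'],s['force'],s['moment'],s['finger_gap'])
E
```

```text
[0.61422664 0.01548225 0.1736543 ] [ 0.95812904  0.07362901 -1.19874718] [0.01648898 0.02886674 0.0595292 ] 0.05547535050430878
```

View pics/g.png

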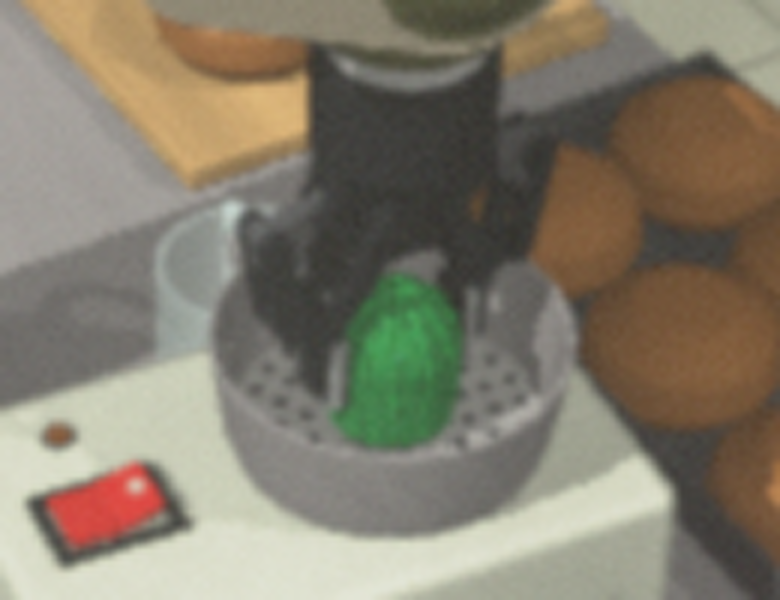

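The crop shows the reamer low in the bowl, nearly home, and after the turn every force vanished: a slot is in line with the pin. Going down to the collar.

Emit:
servo_tool --motion '[5, 0, 0, 0.1, 0, 5, 0, 0, 0.2, 0, 5, 0, 0, 0.2, 0, 5, 0, 0, 0.2, 0, 5, 0, 0, 0.2, 0]'

```text
clock: 10.75
position: [0.6143, 0.0154, 0.1721]
tcp_rot: [2.287, 2.154, 0.001]
force: [-2.3, 0.7, 3.4]
finger_gap: 0.0555
finger_force: 33.0
```

Emit:
servo_tool --motion '[5, 0, 0, 0.05, 0, 5, 0, 0, 0.1, 0, 5, 0, 0, 0.1, 0, 5, 0, 0, 0.1, 0, 5, 0, 0, 0.1, 0]'

```text
clock: 11.25
position: [0.6143, 0.0154, 0.1711]
tcp_rot: [2.287, 2.154, 0.0]
force: [-2.2, 1.1, 4.8]
finger_gap: 0.0556
finger_force: 33.1
```

```bash
python3 - <<'E'
from h import *
s=bot.read_state();print(s['position'],s['force'],s['moment'],s['finger_gap'])
E
```

```text
[0.61428228 0.01542967 0.17111185] [-2.16190539  1.1438338   4.8360955 ] [ 0.09716324  0.34512952 -0.0516971 ] 0.05560266065948173
```

Springy contact at TCP 0.172 puts the foot at about 0.1355, the collar height. I let go, rise, and check the top height (home is 0.2035, on the pin 0.2105).

Emit:
servo_tool --motion '[7, 0, 0, -0.1, 0, 7, 0, 0, -0.1, 0, 7, 0, 0, -0.1, 0, 7, 0, 0, -0.1, 0, 7, 0, 0, -0.1, 0]'

```text
clock: 11.75
position: [0.6142, 0.0154, 0.1716]
tcp_rot: [-2.287, -2.154, 0.0]
force: [0.7, 0.0, 0.0]
finger_gap: 0.07
finger_force: 0.0
```

Emit:
servo_tool --motion '[7, 0, 0, -2, 0, 7, 0, 0, -5, 0, 7, 0, 0, -8, 0, 7, 0, 0, -11, 0, 7, 0, 0, -12, 0]'

```text
clock: 12.25
position: [0.6148, 0.0153, 0.295]
tcp_rot: [2.284, 2.151, 0.005]
force: [-0.2, -0.4, -0.1]
finger_gap: 0.0696
finger_force: 0.0
```

Emit:
servo_tool --motion '[4, -2, 0, 0, 0, 2, -4, 0, 0, 0, 0, -6, 0, 0, 0, 0, -7, 0, 0, 0, 0, -7, 0, 0, 0]'

```text
clock: 12.75
position: [0.6099, -0.0554, 0.291]
tcp_rot: [-2.288, -2.151, 0.001]
force: [-0.1, 0.3, -0.1]
finger_gap: 0.0002
finger_force: 0.0
```

```bash
python3 - <<'E'
from h import *
c=cam('wrist');s=bot.read_state();print(s['clock'],s['position'],s['tcp_rot'],s['force'],s['finger_gap'])
P=cloud(c);h=cv2.cvtColor(c['color'],cv2.COLOR_RGB2HSV)
m=(h[...,1]>110)&(abs(h[...,0].astype(int)-65)<20)&(c['range_z']>0)&(np.hypot(P[...,0]-.6135,P[...,1]-.0152)<.06)
p=P[m];print(np.percentile(p,[1,50,99,99.8],axis=0).round(4).tolist())
q=p[(p[:,2]>.2)];print('top',len(q),q.mean(0))
rim=P[(c['range_z']>0)&(P[...,2]>.16)&(~m)&(abs(np.hypot(P[...,0]-.6135,P[...,1]-.0152)-.0745)<.002)];print('rim z',np.percentile(rim[:,2],[50,90]))
t=P[(c['range_z']>0)&(abs(P[...,2]-.12)<.006)];print('housing z',np.median(t[:,2]))
R=(h[...,1]>150)&((h[...,0]<8)|(h[...,0]>172))&(np.hypot(P[...,0]-.486,P[...,1]-.028)<.05)&(abs(P[...,2]-.13)<.012)
q=P[R];r=cv2.minAreaRect((q[:,:2]*1000).astype(np.float32));print('rocker',r,q.mean(0));b=cv2.boxPoints(r);print(b)
save('i.png',c['color'])
E
```

```text
12.8 [ 0.60994342 -0.0544612   0.29121268] [-2.28706876e+00 -2.15245647e+00  3.76958248e-04] [ 0.58729419 -0.24698093 -0.32313751] 7.505067868107859e-05
[[0.5899, -0.0101, 0.1716], [0.6144, 0.0151, 0.1905], [0.6384, 0.0377, 0.2029], [0.6399, 0.039, 0.2034]]
top 822 [0.61433286 0.0143026  0.20148981]
rim z [0.33696212 0.34763103]
housing z 0.12057570366945952
rocker ((484.9847412109375, 27.583255767822266), (28.028366088867188, 44.649070739746094), 84.79053497314453) [0.48535447 0.02778227 0.12957629]
[[461.47995   15.653962]
 [505.9446    11.599957]
 [508.48953   39.51255 ]
 [464.02487   43.566555]]
```

View pics/i.png

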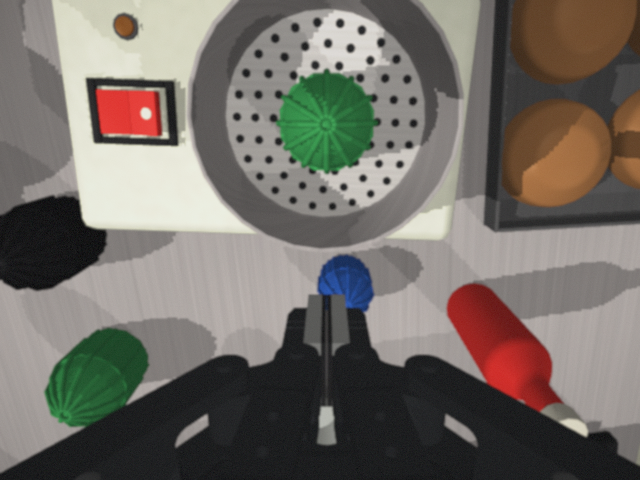

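The reamer stands upright in the bowl at (326,122), centred, and its top at 0.2034 matches home (0.2035). The rocker pivot is about (0.485, 0.0276) with yaw -5°, so the press point is about (0.503, 0.026, 0.134). I go above it and turn the closed fingers 88° so they are narrow towards the bowl.

Emit:
servo_tool --motion '[0, 1.5, -2.2, 0, -0.14, 0, 3, -4.4, 0, -0.28, 0, 4.5, -6.7, 0, -0.42, 0, 6, -9, 0, -0.56, 0, 7.4, -11.1, 0, -0.7]'

```text
clock: 13.3
position: [0.5025, 0.0277, 0.2917]
tcp_rot: [-1.4, -2.812, -0.0]
force: [0.5, 0.2, 0.7]
finger_gap: -0.0002
finger_force: 0.0
```

Emit:
servo_tool --motion '[0, 0, 0, 0, -0.14, 0, 0, 0, 0, -0.28, 0, 0, 0, 0, -0.42, 0, 0, 0, 0, -0.56, 0, 0, 0, 0, -0.7]'

```text
clock: 13.8
position: [0.5035, 0.0271, 0.2917]
tcp_rot: [-0.351, -3.122, -0.001]
force: [-0.7, 0.5, -0.5]
finger_gap: 0.0003
finger_force: 0.0
```

Emit:
servo_tool --motion '[0, 0, 0, 0, -0.14, 0, 0, 0, 0, -0.14, 0, 0, 0, 0, -0.14, 0, 0, 0, 0, -0.14, 0, 0, 0, 0, -0.14]'

```text
clock: 14.3
position: [0.5036, 0.0262, 0.2918]
tcp_rot: [-0.145, -3.138, -0.0]
force: [0.6, -0.2, -0.3]
finger_gap: 0.0001
finger_force: 0.0
```

```bash
python3 - <<'E'
from h import *
from scipy.spatial.transform import Rotation as R
s=bot.read_state();M=R.from_rotvec(s['tcp_rot']).as_matrix();print(s['clock'],s['position'],s['force'],M.round(3).tolist(),s['joints'].round(3))
print('delta tool', (M.T@(np.array([.503,.026,.165])-s['position'])*100).round(2))
E
```

```text
14.3 [0.50360723 0.02621133 0.29177218] [ 0.6140388  -0.16421855 -0.26568885] [[-0.996, 0.092, -0.0], [0.092, 0.996, 0.0], [0.0, 0.0, -1.0]] [-0.181  0.243  1.497  0.     1.402 -1.659]
delta tool [ 0.06 -0.03 12.68]
```

Emit:
servo_tool --motion '[0, 0.06, 0, 3, 0, 0, 0.06, 0, 6, 0, 0, 0.06, 0, 9, 0, 0, 0.06, 0, 11, 0, 0, 0.06, 0, 12.4, 0]'

```text
clock: 14.8
position: [0.5026, 0.0262, 0.1663]
tcp_rot: [-0.145, -3.136, -0.0]
force: [0.4, -0.2, 0.3]
finger_gap: 0.0001
finger_force: 0.0
```

Emit:
servo_tool --motion '[0, 0, 0, 0.1, 0, 0, 0, 0, 0.3, 0, 0, 0, 0, 0.5, 0, 0, 0, 0, 0.7, 0, 0, 0, 0, 0.9, 0]'

```text
clock: 15.3
position: [0.5032, 0.026, 0.1591]
tcp_rot: [0.143, 3.138, -0.0]
force: [0.2, 0.1, -0.0]
finger_gap: -0.0002
finger_force: 0.4
```

Emit:
servo_tool --motion '[0, 0, 0, 0.1, 0, 0, 0, 0, 0.2, 0, 0, 0, 0, 0.3, 0, 0, 0, 0, 0.3, 0, 0, 0, 0, 0.3, 0]'

```text
clock: 15.8
position: [0.5035, 0.026, 0.1562]
tcp_rot: [0.143, 3.137, -0.0]
force: [1.5, 0.1, 2.4]
finger_gap: 0.0001
finger_force: 0.9
```

Emit:
servo_tool --motion '[0, 0, 0, 0.1, 0, 0, 0, 0, 0.2, 0, 0, 0, 0, 0.3, 0, 0, 0, 0, 0.3, 0, 0, 0, 0, 0.3, 0]'

```text
clock: 16.3
position: [0.5027, 0.0262, 0.1527]
tcp_rot: [-0.142, -3.137, -0.0]
force: [-2.8, -0.0, 1.4]
finger_gap: -0.0003
finger_force: 1.7
```

The force fell off on the way down, so it probably tipped. I go on gently to feel the rigid stop.

Emit:
servo_tool --motion '[0, 0, 0, 0.05, 0, 0, 0, 0, 0.1, 0, 0, 0, 0, 0.1, 0, 0, 0, 0, 0.1, 0, 0, 0, 0, 0.1, 0]'

```text
clock: 16.8
position: [0.5027, 0.0262, 0.1526]
tcp_rot: [-0.142, -3.138, 0.0]
force: [-6.7, -0.4, 11.9]
finger_gap: 0.0
finger_force: 6.2
```

```bash
python3 - <<'E'
from h import *
s=bot.read_state();print(s['position'],s['force'])
c=cam('scene');P=cloud(c);h=cv2.cvtColor(c['color'],cv2.COLOR_RGB2HSV)
m=(h[...,1]>150)&((h[...,0]<8)|(h[...,0]>172))&(np.hypot(P[...,0]-.485,P[...,1]-.028)<.04)
q=P[m];x=(q[:,0]-.485);print(len(q));
for a in np.arange(-.024,.024,.006):
  k=(x>=a)&(x<a+.006)
  if k.sum()>3: print(a.round(3),k.sum(),np.median(q[k,2]).round(4))
E
```

```text
[0.50272824 0.0261643  0.15257987] [-6.71363557 -0.44873731 11.93200824]
30
-0.006 6 0.1259
-0.0 6 0.1277
0.006 4 0.1256
0.012 7 0.125
0.018 6 0.1271
```

Now it is at the rigid stop (12 N, no further travel). I lift straight off, go clear and look.

Emit:
servo_tool --motion '[0, 0, 0, -0.5, 0, 0, 0, 0, -2, 0, 0, 0, 0, -5, 0, 0, 0, 0, -9, 0, 0, 0, 0, -13, 0]'

```text
clock: 17.35
position: [0.5029, 0.0261, 0.283]
tcp_rot: [-0.143, -3.138, -0.0]
force: [1.3, 0.3, -0.1]
finger_gap: 0.0
finger_force: 0.0
```

Emit:
servo_tool --motion '[0, 0, -3, 0, 0, 0, 0, -6, 0, 0, 0, 0, -9, 0, 0, 0, 0, -12, 0, 0, 0, 0, -12, 0, 0]'

```text
clock: 17.85
position: [0.492, -0.0961, 0.2815]
tcp_rot: [-0.148, -3.138, 0.001]
force: [-0.1, -0.1, -0.5]
finger_gap: 0.0003
finger_force: 0.0
```

```bash
python3 - <<'E'
from h import *
s=bot.read_state();print(s['clock'],s['position'],s['force'])
for n in('scene','side'):
  c=cam(n);P=cloud(c);h=cv2.cvtColor(c['color'],cv2.COLOR_RGB2HSV)
  m=(h[...,1]>150)&((h[...,0]<8)|(h[...,0]>172))&(np.hypot(P[...,0]-.485,P[...,1]-.028)<.04)&(abs(P[...,2]-.13)<.02)
  q=P[m];x=(q[:,0]-.485)
  for a in np.arange(-.024,.024,.006):
    k=(x>=a)&(x<a+.006)
    if k.sum()>3: print(n,a.round(3),k.sum(),np.median(q[k,2]).round(4))
  g=(h[...,1]>110)&(abs(h[...,0].astype(int)-65)<20)&(np.hypot(P[...,0]-.6135,P[...,1]-.0152)<.05)&(P[...,2]>.13)&(P[...,2]<.25)
  print('reamer top',np.percentile(P[g][:,2],99) if g.any() else None)
c=load('side');u,v=proj(c,[.54,.02,.15]).astype(int);A=cv2.resize(c['color'][v-50:v+50,u-65:u+65],(780,600),interpolation=cv2.INTER_CUBIC);save('j.png',A)
E
```

```text
17.85 [ 0.4919802  -0.09608743  0.28148805] [-0.14591713 -0.07025664 -0.52094705]
scene -0.018 18 0.1305
scene -0.012 25 0.1304
scene -0.006 23 0.1281
scene -0.0 19 0.1263
scene 0.006 21 0.1273
scene 0.012 14 0.1267
scene 0.018 10 0.1283
reamer top 0.2034155452812372
side -0.024 5 0.1358
side -0.018 16 0.1349
side -0.012 14 0.1313
side -0.006 17 0.1298
side -0.0 19 0.1286
side 0.006 18 0.1288
side 0.012 11 0.1292
side 0.018 4 0.1275
reamer top 0.20332248673329154
```

View pics/j.png

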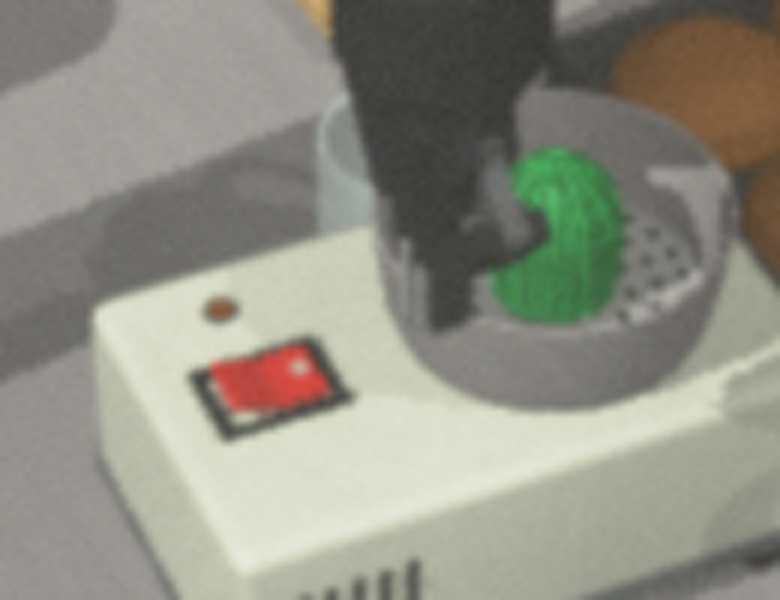

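The rocker at (270,385) now has its far half raised and the dotted half level (z about 0.128), so it is on. The reamer's top is at 0.2034, home. The robot touches nothing.

```bash
python3 -c "
from rig import finish_job; print(finish_job())"
```

```text
the job is handed in; nothing more can be done
None
```

The small green reamer is fully home over the cross-pin and released, its top measuring 203.4 mm against 203.5 expected; the rocker then went over with one push, reading about 12 N at the stop, and stayed on; the job is handed in at about 18 s of the 72 s allowed.

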